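# Pack the stained-glass kit tray, tall bottle last

## Task

Pack the white kit tray for the next stained-glass student: first lay the folded wooden rule with the red ends flat in the long blue-floored bay, along it, and let go of it; only then stand the glass flux bottle with the green label and white cap upright in the green-floored bay next to it, so the tall bottle never blocks the reach for the rule. Set the bottle down gently: do not knock it over or drop it.

Things in the scene. Friction and masses are not known exactly. Their poses are not given: they have to be found in the camera images.
- rule: Folded wooden folding rule: a rigid bar of yellow and pale wood slats with red ends, 120 long (own x) x 30 wide (own y) x 20 mm high (z up), about 90 g, lying flat on the work surface. Origin: centre of its underside. Either end may point either way in the bay. A plain grey sharpening stone of the same size lies nearby and is not wanted.
- bottle: Capped rigid glass flux bottle standing upright, green label, white cap: straight round body 44 mm diameter up to 78 mm, then a neck, and a cap 25 mm in diameter from 94 to its top at 110 mm; about 160 g. Origin: centre of its underside, z up. An amber bottle with a pale label and black cap of the same size stands nearby and is not wanted.
- long_bay (a point): Centre of the floor of the tray's long bay (blue floor, nothing in it). The white tray is fixed, 196 x 129 mm; its floor is 4 mm above the work surface, its rims and dividers (3 to 4 mm thick) stand 7 mm above that floor. This bay is 188 mm along x and 52 mm along y inside, x along the bay, z up; the tray may be turned some 20 degrees. The other two bays lie side by side on its +y side.
- bottle_bay (a point): Centre of the floor of the tray's green-floored bay, 80 mm (x) by 66 mm (y) inside; same tray, axes, floor height and rims as the long bay; it lies 62 mm to +y and 54 mm to -x of the long bay's centre in the tray's axes. The third bay, on its +x side, already holds a yellow sponge 16 mm high that stays there; the sponge begins 50 mm from this point.
Not all that is in view belongs to the job. Leave any yellow look-alike of the bottle alone.

How it is judged:
By the outcome, as a careful person would: the job done as asked, in the order asked, and still so for the second after the job is handed in, with the robot touching nothing.
It also fails if it takes over 58 s, if anything falls off the work surface, if the arm or the gripper's body presses on something with over 40 N, if the wrist force passes 120 N, or if a joint passes its speed limit or range.

## Robot

A 7-joint arm with a two-finger parallel gripper is mounted at the origin on the work surface. World frame = base frame: x ahead of the robot, y to its left, z up, the work surface at z = 0. Lengths are in m, angles in rad, forces in N, time in s.
With the tool pointing down it reaches from about 0.425 to 1.025 m from the base axis. Payload 9.4 kg.
Tool frame: the origin (TCP) lies on the centre line of the jaws, within the pads' length; the fingertips stand 25 mm ahead of it and the grasp point (between the pads) lies 6 mm ahead of it (ctrl.tcp_to_tips is the distance from the TCP to the fingertips, in m); z points along the fingers, y is the line along which they close (so a half turn about z gives the same grasp; the last joint's range is limited). The gripper opens to 93 mm and grips with 3 to 60 N. Pads are 15 mm wide; open, the fingers measure 128 mm over their backs; the gripper's body (75 mm by 188 mm) begins 65 mm behind the grasp point.
Start: joints at [-1.261, 0.599, -0.003, 1.599, 0.002, 0.943, -0.08], TCP at [0.273, 0.671, 0.244] pointing down, gripper open.
Joint ranges: [-2.57, 2.57], [-0.35, 1.97], [-1.29, 1.29], [0.11, 2.56], [-1.05, 4.19], [0.11, 1.86], [-2.63, 2.63]. Speed limits (rad/s): [2.22, 2.22, 3.01, 3.01, 3.14, 3.14, 3.14].

## Interface

Orientations are given as a unit quaternion [x, y, z, w].
In Python, from plant import sensors, cams, ticket, ctrl gives the robot as it stands.
- The arm moves only by the tool jog_arm, never from a script. Its argument "steps" is a list of rows, each a list of 7 numbers: the turn, a rotation vector about the tool's x, y, z in degrees, then the shift along the tool's x, y, z in cm, then the closure, from -1 (fully open) to 1 (shut), so that 0 is half open. A call has 1 to 10 rows; each row shifts and turns the commanded pose from where the row before left it, along the tool's axes as they then stand; what a row does not reach is not made up. A row lasts 1/8 s, in which the tool goes at most 62.5 mm and 10.7 degrees, less where a joint would pass 70% of its speed; a pose out of reach is approached as far as the arm can. A call is refused whole if a number of a shift passes 6.25 or a number of a turn 10.7, either way. A call with a gripper value outside its range is refused whole. The fingers move at their own pace and stop on an object; "newtons" is the grip in N (left out, the last holds). Time passes only in rows, so rows that do not move let the fingers close. It gives the time, the measured TCP pose, the force, the opening and the grip force at its end, in the units of the state.
- sensors.get_obs(): the state, without advancing time (a new reading comes with each control period).
- cams.get_image(name): name is "side" or "top"; returns the picture (420x560x3 uint8, red, green, blue); there is no depth.
- cams.camera_params(name): a dict with "mtx" (3x3 intrinsics, pixels), "k1" (the pictures are not rectified: a ray, as slopes to the right and down, at radius r is drawn at 1 + k1 r^2 times it, then the intrinsics apply), "R" (3x3) and "t" (3): a world point X has camera coordinates R X + t. Camera axes: x right, y down, z forward; pixel columns grow to the right and rows downward; lengths in m; the calibration is good to about 2 mm. A picture is of the moment at which its call begins. camera_params takes no time and is no camera call.
- ticket.close_job(): hands the job in; it is judged then, once.
The state is a dict: "clock": time; "qpos": joint angles; "qvel": joint speeds; "joint_efforts": joint torques, N m; "tool_pos": TCP position; "orientation": TCP orientation; "ft_force": force on the tool from outside, world axes, zero at the start; "wrist_torque": the same for the moment, N m; "opening": finger opening in m; "grip_force": force on a finger pad.
Only numpy, scipy, OpenCV 4.12 (cv2) and the standard library are available. Lean on these libraries where they do the work, as an engineer would, in place of code of your own. Each camera call takes 0.05 s, during which the arm holds its last target. There are 200 camera calls.

## Working session

There is one attempt and no reset: what is moved stays moved. The work goes in short steps, Python scripts to look and compute and a tool call to move; the robot and the scene stay as the last step left them, time stands still between calls to the robot, and variables do not carry over. Pictures are saved under pics/ and viewed, at most 10 in all, crops included, and the job is handed in when it is done.

Besides the shell and the picture viewer there is one more tool, called after "Call:" as name(argument=value, ...), one argument or row to a line, values as JSON. jog_arm: Moves the arm, as the interface text tells. Its arguments: {"type":"object","properties":{"steps":{"type":"array","items":{"type":"array","items":{"type":"number"}}},"newtons":{"type":"number"}},"required":["steps"]}

```bash
mkdir -p pics; cat > h.py <<'E'
import numpy as np, cv2
from plant import sensors, cams, ticket, ctrl
from scipy.spatial.transform import Rotation as Rn
def ray(n,px):
    p=cams.camera_params(n);M=np.array(p["mtx"]);k=p["k1"];R=np.array(p["R"]);t=np.array(p["t"])
    d=np.linalg.inv(M)@[px[0],px[1],1.];d=d[:2]/d[2];u=d.copy()
    for _ in range(50): u=d/(1+k*(u@u))
    v=R.T@[u[0],u[1],1.]; return -R.T@t, v/np.linalg.norm(v)
def plane(n,px,z):
    c,v=ray(n,px); return c+v*(z-c[2])/v[2]
def tri(pa,pb,na="top",nb="side"):
    c,v=ray(na,pa);d,w=ray(nb,pb)
    s=np.linalg.lstsq(np.c_[v,-w],d-c,rcond=None)[0]
    a,b=c+s[0]*v,d+s[1]*w; return (a+b)/2,np.linalg.norm(a-b)
def proj(n,X):
    p=cams.camera_params(n);c=np.array(p["R"])@X+np.array(p["t"]);u=c[:2]/c[2]
    u=u*(1+p["k1"]*(u@u)); return (np.array(p["mtx"])@[u[0],u[1],1])[:2]
def grab(n,f):
    im=cv2.cvtColor(cams.get_image(n),cv2.COLOR_RGB2BGR);cv2.imwrite("pics/"+f,im);return im
E
python3 - <<'E'
from h import *
for n in("top","side"):
    grab(n,n+"0.png");print(n,ray(n,(280,210)))
o=sensors.get_obs();print(o["clock"],o["tool_pos"],Rn.from_quat(o["orientation"]).as_matrix().round(3),o["opening"],ctrl.tcp_to_tips)
E
```

```text
top (array([0.35547419, 0.00139911, 0.853946  ]), array([ 0.2167802 ,  0.02888604, -0.97579298]))
side (array([0.3026873 , 0.509512  , 0.49955588]), array([ 0.28752417, -0.69415   , -0.65991335]))
0.1 [0.2733734  0.6710546  0.24287988] [[-0.926  0.377 -0.   ]
 [ 0.377  0.926 -0.001]
 [-0.    -0.001 -1.   ]] 0.09314490510918365 0.025
```

View pics/top0.png

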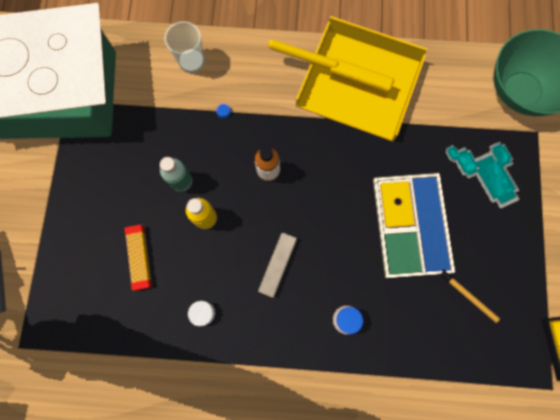

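View pics/side0.png

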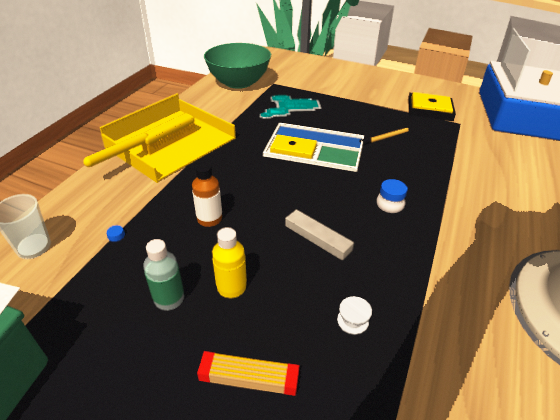

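Top view: the red-ended rule is at (137,257), and the grey stone at (278,265) is not wanted. The candidate bottles are the green-label one with a white cap at (175,173), the yellow look-alike at (202,213) and the amber one at (267,163). The first fits. In the side view it is at (163,275). The tray's blue floor is at (431,224) and its green floor at (403,253). Next I take the enlarged crop and measure.

```bash
python3 - <<'E'
from h import *
T=cv2.imread("pics/top0.png");S=cv2.imread("pics/side0.png")
a=cv2.resize(T[140:300,110:240],None,fx=3,fy=3);b=cv2.resize(S[230:400,130:310],None,fx=2.2,fy=2.2)
c=np.zeros((480,a.shape[1]+b.shape[1],3),np.uint8);c[:a.shape[0],:a.shape[1]]=a;c[:b.shape[0],a.shape[1]:]=b
cv2.imwrite("pics/crop1.png",c);print(c.shape)
def blobs(im,lo,hi,box,k=3):
    m=cv2.inRange(cv2.cvtColor(im,cv2.COLOR_BGR2HSV),lo,hi);z=np.zeros_like(m);x0,y0,x1,y1=box;z[y0:y1,x0:x1]=m[y0:y1,x0:x1]
    n,l,s,ce=cv2.connectedComponentsWithStats(z)
    return [(ce[i],s[i],l==i) for i in sorted(range(1,n),key=lambda i:-s[i,4])[:k]]
R={}
for nm,lo,hi,bt,bs in [("red",(0,150,80),(6,255,255),(110,210,170,300),(180,340,310,400)),
 ("blue",(105,120,50),(125,255,255),(370,170,460,280),(260,120,370,175)),
 ("green",(45,60,30),(95,255,255),(370,220,460,280),(300,120,370,175)),
 ("cap",(0,0,140),(180,70,255),(150,145,195,180),(135,235,180,262)),
 ("label",(60,60,20),(95,255,255),(155,150,200,200),(140,240,190,310))]:
    for v,im,bx in(("top",T,bt),("side",S,bs)):
        for ce,s,m in blobs(im,lo,hi,bx,2):
            r=cv2.minAreaRect(np.argwhere(m)[:,::-1].astype(np.float32))
            print(nm,v,ce.round(1),s.tolist(),"rect c",np.round(r[0],1),np.round(cv2.boxPoints(r),1).tolist())
E
```

```text
(480, 786, 3)
red top [140.3 285.3] [131, 280, 20, 11, 160] rect c [140.5 285.3] [[130.0, 282.79998779296875], [149.60000610351562, 279.6000061035156], [150.89999389648438, 287.70001220703125], [131.3000030517578, 290.8999938964844]]
red top [133.2 228.6] [124, 224, 20, 11, 143] rect c [133.4 228.6] [[123.0999984741211, 226.3000030517578], [142.39999389648438, 223.10000610351562], [143.60000610351562, 230.89999389648438], [124.4000015258789, 234.10000610351562]]
red side [291.4 379.2] [284, 363, 16, 33, 378] rect c [291.4 379. ] [[283.0, 393.70001220703125], [287.5, 362.6000061035156], [299.70001220703125, 364.3999938964844], [295.20001220703125, 395.5]]
red side [204.8 366.2] [197, 351, 18, 32, 350] rect c [204.8 365.9] [[195.5, 379.8999938964844], [200.60000610351562, 349.6000061035156], [214.0, 351.79998779296875], [209.0, 382.20001220703125]]
blue top [430.9 224.3] [413, 178, 37, 93, 2130] rect c [430.6 224.2] [[411.79998779296875, 179.3000030517578], [434.8999938964844, 175.6999969482422], [449.5, 269.1000061035156], [426.3999938964844, 272.79998779296875]]
blue side [320.2 136.
[... 714 characters left out ...]
167. 168.] [[160.0, 157.0], [174.0, 157.0], [174.0, 179.0], [160.0, 179.0]]
cap side [156.3 251.3] [144, 239, 31, 23, 423] rect c [159. 250.] [[144.0, 261.0], [144.0, 239.0], [174.0, 239.0], [174.0, 261.0]]
label top [181.2 181.3] [165, 168, 27, 22, 246] rect c [180.1 181. ] [[165.0, 181.0], [186.1999969482422, 167.1999969482422], [195.1999969482422, 181.0], [174.0, 194.8000030517578]]
label side [166.3 289.1] [144, 266, 40, 39, 836] rect c [165.3 287. ] [[144.0, 274.0], [178.1999969482422, 265.70001220703125], [186.5, 300.0], [152.3000030517578, 308.29998779296875]]
label side [177. 264.] [177, 264, 1, 1, 1] rect c [177. 264.] [[177.0, 264.0], [177.0, 264.0], [177.0, 264.0], [177.0, 264.0]]
```

View pics/crop1.png

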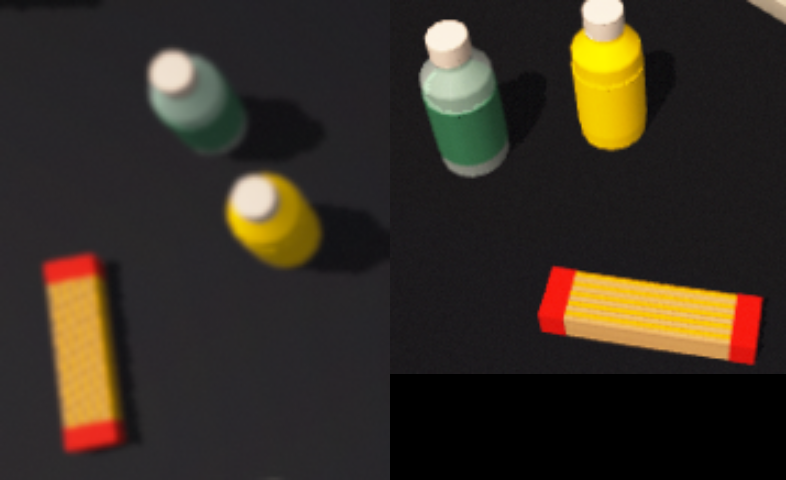

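The crop confirms the green-label, white-cap bottle (side-view cap top at about (156,244)) and the red-ended rule. Now I work out positions from the two views.

```bash
python3 - <<'E'
from h import *
np.set_printoptions(precision=4,suppress=True)
print("cap top",tri((167.2,163.8),(156.4,244.2)))
print("blue",tri((430.6,224.2),(318.6,136.6)),"green",tri((402.6,252.8),(337.6,155.5)))
print("cap plane",plane("top",(167.2,163.8),.11),plane("side",(156.4,244.2),.11))
for z in(.004,):
  b=np.array([plane("top",p,z)[:2] for p in[(411.8,179.3),(434.9,175.7),(449.5,269.1),(426.4,272.8)]])
  g=np.array([plane("top",p,z)[:2] for p in[(384.6,234.6),(416.1,230.9),(420.8,270.9),(389.3,274.6)]])
  for n,q in(("blue",b),("green",g)):
    e=(q[0]+q[1]-q[2]-q[3])/2;f=(q[1]+q[2]-q[0]-q[3])/2
    print(n,q.mean(0),"long",np.linalg.norm(e),np.degrees(np.arctan2(e[1],e[0])),"short",np.linalg.norm(f),np.degrees(np.arctan2(f[1],f[0])))
q=np.array([plane("top",p,.02)[:2] for p in[(123.1,226.3),(142.4,223.1),(150.9,287.7),(131.3,290.9)]])
e=(q[0]+q[1]-q[2]-q[3])/2;f=(q[1]+q[2]-q[0]-q[3])/2
print("rule",q,q.mean(0),np.linalg.norm(e),np.degrees(np.arctan2(e[1],e[0])),np.linalg.norm(f))
c=q.mean(0);u=e/np.linalg.norm(e)
# side-view corners of top face
m=lambda x,y:((x-390)/2.2+130,y/2.2+230)
for p in[(553,267),(540,318),(762,296)]: print("side",m(*p),plane("side",m(*p),.02))
# two-view of top corners
for i,p in enumerate([(123.1,226.3),(142.4,223.1),(150.9,287.7),(131.3,290.9)]):
  for s in[(553,267),(540,318),(762,296),(753,347)]:
    X,d=tri(p,m(*s))
    if d<.008: print(i,s,X,d)
E
```

```text
cap top (array([0.5889, 0.2282, 0.1122]), np.float64(0.0011662236153755056))
blue (array([ 0.5365, -0.268 ,  0.0081]), np.float64(0.0007739157272422578)) green (array([ 0.4763, -0.2148,  0.0079]), np.float64(3.3547085954852444e-05))
cap plane [0.5901 0.2292 0.11  ] [0.5898 0.2265 0.11  ]
blue [ 0.5392 -0.2691] long 0.18662840689349008 8.74756806552307 short 0.046047478336281006 -76.78423482970098
green [ 0.4773 -0.2159] long 0.0775409025594454 7.447134149774618 short 0.06140864395938996 -79.11357119076544
rule [[0.4871 0.3249]
 [0.4959 0.2888]
 [0.3752 0.2554]
 [0.3668 0.291 ]] [0.4313 0.29  ] 0.12506654361626104 15.617886696622914 0.03686674618610884
side (204.09090909090907, 351.3636363636364) [0.4913 0.2911 0.02  ]
side (198.1818181818182, 374.5454545454545) [0.4818 0.3213 0.02  ]
side (299.09090909090907, 364.5454545454545) [0.3762 0.2586 0.02  ]
0 (553, 267) [0.4786 0.3091 0.0587] 0.004814620890635748
0 (540, 318) [0.4838 0.3228 0.0227] 0.005835963121444797
1 (553, 267) [0.4948 0.2896 0.016 ] 0.0036777882280610544
1 (540, 318) [ 0.5013  0.3038 -0.0257] 0.004745920409687277
2 (762, 296) [0.376  0.2566 0.0164] 0.0014081628813849615
2 (753, 347) [ 0.3759  0.2686 -0.0234] 0.0007817152151118473
3 (762, 296) [0.3683 0.2782 0.0579] 0.00409093265022766
3 (753, 347) [0.3679 0.29   0.0234] 0.0022135184085203567
```

```bash
cat >> h.py <<'E'
def go(target,yaw=None):
    """print the turn about tool z (deg) and the shift (cm, in tool axes after that turn) to the target; yaw = y axis heading, deg"""
    o=sensors.get_obs();R=Rn.from_quat(o["orientation"]).as_matrix();h=np.degrees(np.arctan2(R[1,1],R[0,1]))
    t=0 if yaw is None else -((yaw-h+180)%360-180)
    R2=R@Rn.from_euler("z",t,degrees=True).as_matrix()
    print("clock",o["clock"],"pos",np.round(o["tool_pos"],4),"yaw %.2f"%h,"tilt",np.round(R[:2,2],4),"turn %.2f"%t,"shift cm",(R2.T@(np.array(target)-o["tool_pos"])*100).round(2))
E
python3 - <<'E'
from h import *
go((.4156,.2877,.15),105.7)
print(plane("top",(195,205.7),.11), plane("side",((603-390)/2.2+130,230+5/2.2),.11))
E
```

```text
clock 0.1 pos [0.2734 0.6711 0.2429] yaw 67.84 tilt [-0.0004 -0.0013] turn -37.86 shift cm [ -3.33 -40.74   9.33]
[0.5178083  0.17116516 0.11      ] [0.5182976  0.16953716 0.11      ]
```

Call:
jog_arm(
  steps=[
    [0,0,-9.5,0,0,0,-1],
    [0,0,-9.5,0,0,0,-1],
    [0,0,-9.5,0,0,0,-1],
    [0,0,-9.4,0,0,0,-1],
    [0,0,0,-0.5,-5,0,-1],
    [0,0,0,-0.5,-5,0,-1],
    [0,0,0,-0.5,-5,0,-1],
    [0,0,0,-0.5,-5,0,-1],
    [0,0,0,-0.5,-5,0,-1],
    [0,0,0,-0.5,-5,0,-1],
  ],
)

```text
clock: 1.35
tool_pos: [0.3842, 0.3891, 0.2434]
orientation: [-0.137, 0.991, -0.0, -0.0]
ft_force: [0.4, -0.4, -0.1]
opening: 0.0926
grip_force: 0.0
```

```bash
python3 -c "
from h import *
go((.4156,.2877,.15),105.7);print(sensors.get_obs()['qpos'])"
```

```text
clock 1.35 pos [0.3842 0.3891 0.2434] yaw 105.74 tilt [-0.0001 -0.0003] turn 0.04 shift cm [ -0.28 -10.61   9.35]
[-0.74895548  0.39364932 -0.19930481  2.00037123  0.11090132  0.75800796
  0.83135439]
```

Call:
jog_arm(
  steps=[
    [0,0,0,-0.1,-3.6,3.1,-1],
    [0,0,0,-0.1,-3.6,3.1,-1],
    [0,0,0,-0.1,-3.5,3.1,-1],
    [0,0,0,0,0,0,-1],
    [0,0,0,0,0,0,-1],
  ],
)

```text
clock: 1.98
tool_pos: [0.4158, 0.2894, 0.1508]
orientation: [-0.137, 0.991, 0.0, 0.0]
ft_force: [0.5, -0.6, 0.2]
opening: 0.0927
grip_force: 0.0
```

```bash
python3 -c "
from h import *
go((.4156,.2877,.0345),105.7)
grab('side','side1.png')"
```

```text
clock 1.975 pos [0.4158 0.2894 0.1508] yaw 105.74 tilt [0.     0.0005] turn 0.04 shift cm [ 0.06 -0.16 11.63]
```

View pics/side1.png

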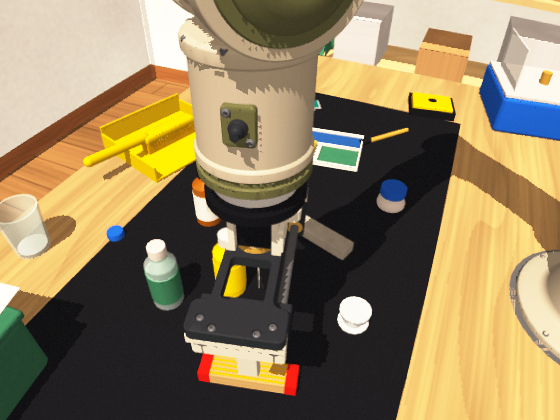

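The gripper is above the rule (side view, rule at (248,370)), off-centre toward the -x end as planned. Descending and gripping.

Call:
jog_arm(
  steps=[
    [0,0,0,0,-0.1,3.5,-1],
    [0,0,0,0,0,3.5,-1],
    [0,0,0,0,0,2.5,-1],
    [0,0,0,0,0,1.6,-1],
    [0,0,0,0,0,0.5,-1],
    [0,0,0,0,0,0,-1],
    [0,0,0,0,0,0,0],
    [0,0,0,0,0,0,1],
    [0,0,0,0,0,0,1],
    [0,0,0,0,0,0,1],
  ],
  newtons=25,
)

```text
clock: 3.28
tool_pos: [0.4161, 0.2877, 0.0348]
orientation: [-0.137, 0.991, 0.0, 0.0]
ft_force: [0.0, 0.2, 0.3]
opening: 0.0579
grip_force: 0.0
```

Call:
jog_arm(
  steps=[
    [0,0,0,0,0,0,1],
    [0,0,0,0,0,0,1],
    [0,0,0,0,0,0,1],
    [0,0,0,0,0,0,1],
  ],
)

```text
clock: 3.78
tool_pos: [0.4159, 0.2876, 0.0346]
orientation: [-0.137, 0.991, -0.0, -0.0]
ft_force: [0.1, 0.2, -0.6]
opening: 0.0294
grip_force: 24.9
```

Call:
jog_arm(
  steps=[
    [0,0,0,0,0,-1,1],
    [0,0,0,0,0,-3,1],
    [0,0,0,0,0,-5,1],
    [0,0,0,0,0,-5,1],
    [0,0,0,0,0,-4.5,1],
    [0,0,7.5,0,0,0,1],
    [0,0,0,0,0,0,1],
  ],
)

```text
clock: 4.65
tool_pos: [0.4158, 0.2875, 0.2207]
orientation: [-0.072, 0.997, 0.0, 0.001]
ft_force: [-0.6, -0.2, -1.3]
opening: 0.0296
grip_force: 24.9
```

```bash
python3 -c "
from h import *
go((.5078,-.2723,.22),98.2)"
```

```text
clock 4.65 pos [0.4158 0.2875 0.2207] yaw 98.27 tilt [0.0013 0.0006] turn 0.07 shift cm [-1.120e+00 -5.672e+01  5.000e-02]
```

Call:
jog_arm(
  steps=[
    [0,0,0,0,-1.5,0,1],
    [0,0,0,0,-3,0,1],
    [0,0,0,0,-4,0,1],
    [0,0,0,0,-4,0,1],
    [0,0,0,0,-4,0,1],
    [0,0,0,0,-4,0,1],
    [0,0,0,-0.1,-4,0,1],
    [0,0,0,-0.1,-4,0,1],
    [0,0,0,-0.1,-4,0,1],
    [0,0,0,-0.1,-4,0,1],
  ],
)

```text
clock: 5.9
tool_pos: [0.4713, -0.0752, 0.219]
orientation: [-0.073, 0.997, 0.0, -0.001]
ft_force: [1.0, -0.2, -0.0]
opening: 0.0298
grip_force: 24.9
```

Call:
jog_arm(
  steps=[
    [0,0,0,-0.1,-4,0,1],
    [0,0,0,-0.1,-4,0,1],
    [0,0,0,-0.1,-4,0,1],
    [0,0,0,-0.1,-4,0,1],
    [0,0,0,-0.1,-2.7,0,1],
    [0,0,0,-0.2,-1.5,0,1],
    [0,0,0,0,0,0,1],
    [0,0,0,0,0,0,1],
  ],
)

```text
clock: 6.9
tool_pos: [0.5078, -0.2706, 0.2194]
orientation: [-0.073, 0.997, 0.0, -0.0]
ft_force: [-0.3, 0.1, 0.2]
opening: 0.0295
grip_force: 24.9
```

```bash
python3 -c "
from h import *
go((.5078,-.2723,.0385),98.2);print(sensors.get_obs()['qpos'])"
```

```text
clock 6.9 pos [ 0.5078 -0.2706  0.2194] yaw 98.33 tilt [-0.0007  0.0008] turn 0.13 shift cm [ 1.000e-02 -1.800e-01  1.809e+01]
[ 0.46957201  0.45201089 -0.10996736  1.96663473  0.07136874  0.72749749
  2.03339783]
```

Lower to about 2.5 cm above the placing height, then check.

Call:
jog_arm(
  steps=[
    [0,0,0,0,-0.2,3,1],
    [0,0,0,0,0,4,1],
    [0,0,0,0,0,4,1],
    [0,0,0,0,0,3,1],
    [0,0,0,0,0,1.6,1],
    [0,0,0,0,0,0,1],
  ],
)

```text
clock: 7.65
tool_pos: [0.5082, -0.273, 0.0631]
orientation: [-0.072, 0.997, 0.0, -0.001]
ft_force: [0.9, 0.5, -0.2]
opening: 0.0296
grip_force: 24.9
```

```bash
python3 -c "
from h import *
go((.5078,-.2723,.0385),98.2)
T=grab('top','t2.png');S=grab('side','s2.png')
a=cv2.resize(T[150:290,360:470],None,fx=3.5,fy=3.5);b=cv2.resize(S[90:190,245:385],None,fx=2.9,fy=2.9)
c=np.zeros((490,a.shape[1]+b.shape[1],3),np.uint8);c[:a.shape[0],:a.shape[1]]=a;c[:b.shape[0],a.shape[1]:]=b
cv2.imwrite('pics/crop2.png',c)"
```

```text
clock 7.65 pos [ 0.5082 -0.273   0.0631] yaw 98.31 tilt [-0.0013  0.0008] turn 0.11 shift cm [0.03 0.07 2.46]
```

View pics/crop2.png

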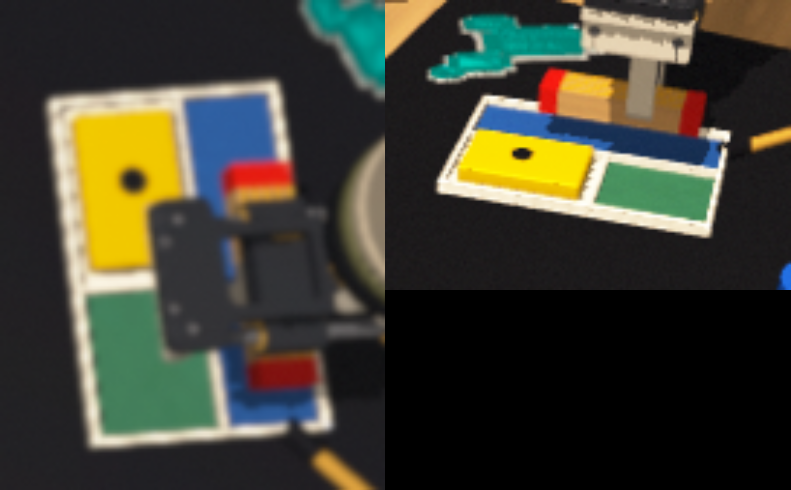

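The rule hangs over the blue bay (red ends at top-view (434,201) and (441,256)). A quick numeric check against the bay axis:

```bash
python3 - <<'E'
from h import *
T=cv2.imread("pics/t2.png");h=cv2.cvtColor(T,cv2.COLOR_BGR2HSV)
m=cv2.inRange(h,(0,150,80),(6,255,255));m[:,:415]=0;m[:,460:]=0;m[:185]=0;m[275:]=0
n,l,s,c=cv2.connectedComponentsWithStats(m)
th=np.radians(8.2);A=np.array([[np.cos(th),np.sin(th)],[-np.sin(th),np.cos(th)]])
for i in range(1,n):
  if s[i,4]>20:
    r=cv2.boxPoints(cv2.minAreaRect(np.argwhere(l==i)[:,::-1].astype(np.float32)))
    for p in r: print(p.round(1),(A@(plane("top",p,.0485)[:2]-[.5375,-.268])*1e3).round(1))
# tray outer corners in top view -> tray axes (rim z .011)
for p in[(48,98),(278,83),(332,425),(93,447)]:
  q=(360+p[0]/3.5,150+p[1]/3.5);print(q,(A@(plane("top",q,.011)[:2]-[.5375,-.268])*1e3).round(1))
E
```

```text
[424.2 198.4] [41.8 18.9]
[442.9 195.9] [ 44.  -16.5]
[443.6 201.5] [ 33.1 -16.3]
[425. 204.] [30.9 19. ]
[431. 253.] [-61.2  21. ]
[450. 253.] [-63.6 -13.4]
[450. 259.] [-74.5 -11.7]
[431. 259.] [-72.1  22.6]
(373.7142857142857, 178.0) [ 98.9 100.1]
(439.42857142857144, 173.71428571428572) [ 98.3 -30.8]
(454.8571428571429, 271.42857142857144) [-95.3 -31.4]
(386.57142857142856, 277.7142857142857) [-98.2  98.5]
```

Call:
jog_arm(
  steps=[
    [0,0,0,0,0,1,1],
    [0,0,0,0,0,0.7,1],
    [0,0,0,0,0,0.4,1],
    [0,0,0,0,0,0.2,1],
    [0,0,0,0,0,0.1,1],
    [0,0,0,0,0,0,1],
    [0,0,0,0,0,0,1],
  ],
)

```text
clock: 8.62
tool_pos: [0.5084, -0.2739, 0.0398]
orientation: [-0.072, 0.997, -0.0, 0.0]
ft_force: [-0.2, -0.6, -0.9]
opening: 0.0297
grip_force: 24.9
```

Call:
jog_arm(
  steps=[
    [0,0,0,0,0,0.08,1],
    [0,0,0,0,0,0.05,1],
    [0,0,0,0,0,0,1],
    [0,0,0,0,0,0,1],
  ],
)

```text
clock: 9.12
tool_pos: [0.5084, -0.2739, 0.0386]
orientation: [-0.072, 0.997, -0.0, 0.0]
ft_force: [-1.0, 0.9, 5.8]
opening: 0.0298
grip_force: 24.9
```

Contact with the floor at the expected height (5.8 N). Opening halfway, then rising.

Call:
jog_arm(
  steps=[
    [0,0,0,0,0,0,0.1],
    [0,0,0,0,0,0,0.0],
    [0,0,0,0,0,0,0.0],
    [0,0,0,0,0,-0.5,0.0],
    [0,0,0,0,0,-2,0],
    [0,0,0,0,0,-4,0],
    [0,0,0,0,0,-6,0],
    [0,0,0,0,0,-6,-1],
    [0,0,0,0,0,-2,-1],
    [0,0,0,0,0,0,-1],
  ],
)

```text
clock: 10.38
tool_pos: [0.5089, -0.2742, 0.2454]
orientation: [-0.072, 0.997, -0.001, 0.002]
ft_force: [0.1, -0.2, -0.3]
opening: 0.0722
grip_force: 0.0
```

```bash
python3 -c "
from h import *
go((.589,.228,.21),130)"
```

```text
clock 10.375 pos [ 0.5089 -0.2742  0.2454] yaw 98.23 tilt [ 0.0035 -0.0017] turn -31.77 shift cm [-38.41  33.33   3.48]
```

Call:
jog_arm(
  steps=[
    [0,0,0,-0.6,2,0,-1],
    [0,0,0,-1.2,4,0,-1],
    [0,0,0,-1.2,4,0,-1],
    [0,0,0,-1.2,4,0,-1],
    [0,0,0,-1.2,4,0,-1],
    [0,0,0,-1.2,4,0,-1],
    [0,0,0,-1.2,4,0,-1],
    [0,0,0,-1.2,4,0,-1],
    [0,0,0,-1.2,4,0,-1],
  ],
)

```text
clock: 11.5
tool_pos: [0.5593, 0.0801, 0.2416]
orientation: [-0.073, 0.997, 0.0, -0.002]
ft_force: [0.2, 0.2, 0.9]
opening: 0.0929
grip_force: 0.0
```

```bash
python3 -c "
from h import *
T=grab('top','t3.png')
a=cv2.resize(T[140:300,350:480],None,fx=3.5,fy=3.5);cv2.imwrite('pics/crop3.png',a)
go((.589,.228,.20))"
```

```text
clock 11.55 pos [0.5599 0.0867 0.2417] yaw 98.66 tilt [-0.002   0.0037] turn 0.00 shift cm [-5.01 13.51  4.22]
```

View pics/crop3.png

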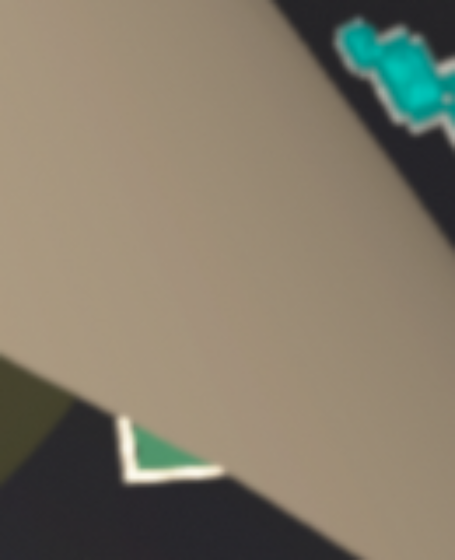

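The arm hides the tray in this picture, so I will look again from above the bottle. Moving on.

Call:
jog_arm(
  steps=[
    [0,0,0,-1.4,4,0,-1],
    [0,0,0,-1.4,4,0,-1],
    [0,0,0,-1.4,3,0,-1],
    [0,0,0,-0.8,2,0,-1],
    [0,0,0,0,0,0,-1],
    [0,0,0,0,0,0,-1],
  ],
)

```text
clock: 12.3
tool_pos: [0.591, 0.2116, 0.2428]
orientation: [-0.071, 0.997, -0.001, -0.001]
ft_force: [0.2, 0.2, 0.7]
opening: 0.0927
grip_force: 0.0
```

```bash
python3 -c "
from h import *
T=grab('top','t4.png');S=grab('side','s4.png')
a=cv2.resize(T[140:300,350:480],None,fx=3,fy=3);b=cv2.resize(S[100:350,90:390],None,fx=1.3,fy=1.3)
c=np.zeros((480,a.shape[1]+b.shape[1],3),np.uint8);c[:a.shape[0],:a.shape[1]]=a;c[:b.shape[0],a.shape[1]:]=b
cv2.imwrite('pics/crop4.png',c)
go((.589,.228,.061))"
```

```text
clock 12.4 pos [0.5913 0.2113 0.2433] yaw 98.13 tilt [-0.0002 -0.0009] turn 0.00 shift cm [-1.000e-02  1.700e+00  1.823e+01]
```

View pics/crop4.png

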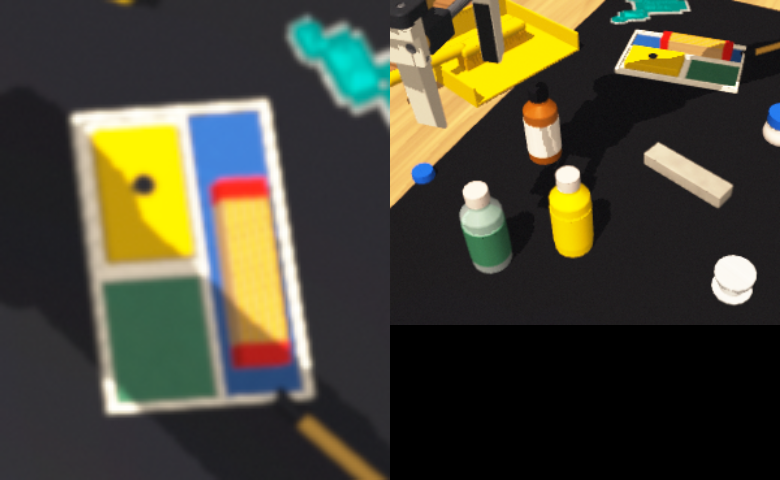

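The rule lies flat along the blue bay, with red ends at crop (240,190) and (262,355). The green bottle still stands at its place. Descending on the bottle.

Call:
jog_arm(
  steps=[
    [0,0,0,0,1.6,0,-1],
    [0,0,0,0,0,1,-1],
    [0,0,0,0,0,3,-1],
    [0,0,0,0,0,3,-1],
    [0,0,0,0,0,0,-1],
    [0,0,0,0,0,0,-1],
  ],
)

```text
clock: 13.15
tool_pos: [0.5894, 0.2291, 0.1739]
orientation: [-0.072, 0.997, 0.0, 0.0]
ft_force: [0.2, 0.0, 0.6]
opening: 0.0933
grip_force: 0.0
```

```bash
python3 -c "
from h import *
go((.5893,.228,.061))"
```

```text
clock 13.15 pos [0.5894 0.2291 0.1739] yaw 98.24 tilt [0.0004 0.0002] turn 0.00 shift cm [ 0.03 -0.11 11.29]
```

Call:
jog_arm(
  steps=[
    [0,0,0,0,-0.1,2.5,-1],
    [0,0,0,0,0,3,-1],
    [0,0,0,0,0,3,-1],
    [0,0,0,0,0,1.8,-1],
    [0,0,0,0,0,0.9,-1],
    [0,0,0,0,0,0,-1],
    [0,0,0,0,0,0,-0.5],
    [0,0,0,0,0,0,-0.2],
    [0,0,0,0,0,0,-0.1],
    [0,0,0,0,0,0,0],
  ],
  newtons=15,
)

```text
clock: 14.4
tool_pos: [0.5894, 0.2279, 0.0616]
orientation: [-0.072, 0.997, 0.0, 0.0]
ft_force: [0.7, 0.2, -1.2]
opening: 0.0573
grip_force: 0.0
```

Call:
jog_arm(
  steps=[
    [0,0,0,0,0,0,0.1],
    [0,0,0,0,0,0,0.3],
    [0,0,0,0,0,0,0.5],
    [0,0,0,0,0,0,1],
    [0,0,0,0,0,0,1],
  ],
)

```text
clock: 15.02
tool_pos: [0.5893, 0.228, 0.0614]
orientation: [-0.072, 0.997, 0.0, 0.0]
ft_force: [-0.8, 0.5, 0.6]
opening: 0.0435
grip_force: 15.0
```

```bash
python3 -c "
from h import *
go((.5893,.228,.061))"
```

```text
clock 15.025 pos [0.5893 0.228  0.0614] yaw 98.24 tilt [0.0001 0.0001] turn 0.00 shift cm [0.   0.   0.04]
```

Call:
jog_arm(
  steps=[
    [0,0,0,0,0,0,1],
    [0,0,0,0,0,-0.5,1],
    [0,0,0,0,0,-1.5,1],
    [0,0,0,0,0,-3,1],
    [0,0,0,0,0,-4,1],
    [0,0,0,0,0,-4,1],
    [0,0,0,0,0,-3,1],
    [0,0,0,0,0,-1,1],
    [0,0,0,0,0,0,1],
  ],
  newtons=25,
)

```text
clock: 16.15
tool_pos: [0.5892, 0.2278, 0.2318]
orientation: [-0.072, 0.997, 0.0, 0.0]
ft_force: [-0.6, 0.2, -3.1]
opening: 0.0435
grip_force: 25.0
```

```bash
python3 -c "
from h import *
go((.4755,-.2145,.23))"
```

```text
clock 16.15 pos [0.5892 0.2278 0.2318] yaw 98.23 tilt [0.0008 0.0002] turn 0.00 shift cm [ 17.59 -42.14   0.16]
```

Call:
jog_arm(
  steps=[
    [0,0,0,0.4,-1,0,1],
    [0,0,0,0.8,-2,0,1],
    [0,0,0,1.2,-3,0,1],
    [0,0,0,1.2,-3,0,1],
    [0,0,0,1.2,-3,0,1],
    [0,0,0,1.2,-3,0,1],
    [0,0,0,1.3,-3,0,1],
    [0,0,0,1.3,-3,0,1],
    [0,0,0,1.3,-3,0,1],
    [0,0,0,1.3,-3,0,1],
  ],
)

```text
clock: 17.4
tool_pos: [0.5154, -0.0578, 0.2307]
orientation: [-0.071, 0.997, -0.0, -0.001]
ft_force: [-0.0, 0.4, -1.9]
opening: 0.0438
grip_force: 25.0
```

Call:
jog_arm(
  steps=[
    [0,0,0,1.3,-3,0,1],
    [0,0,0,1.3,-3,0,1],
    [0,0,0,1.3,-3,0,1],
    [0,0,0,1.2,-3,0,1],
    [0,0,0,0.8,-2,0,1],
    [0,0,0,0.5,-1.1,0,1],
    [0,0,0,0,0,0,1],
    [0,0,0,0,0,0,1],
  ],
)

```text
clock: 18.4
tool_pos: [0.4754, -0.2132, 0.2312]
orientation: [-0.072, 0.997, 0.0, -0.0]
ft_force: [0.2, -0.3, -1.9]
opening: 0.0435
grip_force: 25.0
```

```bash
python3 -c "
from h import *
go((.4755,-.2145,.0654),98.2)"
```

```text
clock 18.4 pos [ 0.4754 -0.2132  0.2312] yaw 98.28 tilt [-0.0001  0.0005] turn 0.08 shift cm [ 1.000e-02 -1.400e-01  1.658e+01]
```

Call:
jog_arm(
  steps=[
    [0,0,0,0,-0.1,1,1],
    [0,0,0,0,0,3,1],
    [0,0,0,0,0,4,1],
    [0,0,0,0,0,3,1],
    [0,0,0,0,0,2,1],
    [0,0,0,0,0,1,1],
    [0,0,0,0,0,0,1],
    [0,0,0,0,0,0,1],
  ],
)

```text
clock: 19.4
tool_pos: [0.476, -0.215, 0.0919]
orientation: [-0.072, 0.997, -0.0, 0.0]
ft_force: [-0.0, -0.4, -1.3]
opening: 0.0436
grip_force: 25.0
```

```bash
python3 -c "
from h import *
go((.4755,-.2145,.0654),98.2)
T=grab('top','t5.png');S=grab('side','s5.png')
a=cv2.resize(T[140:300,350:480],None,fx=3,fy=3);b=cv2.resize(S[60:190,245:385],None,fx=2.8,fy=2.8)
c=np.zeros((480,a.shape[1]+b.shape[1],3),np.uint8);c[:a.shape[0],:a.shape[1]]=a;c[:b.shape[0],a.shape[1]:]=b
cv2.imwrite('pics/crop5.png',c)
"
```

```text
clock 19.4 pos [ 0.476  -0.215   0.0919] yaw 98.25 tilt [ 0.0009 -0.0003] turn 0.05 shift cm [0.04 0.06 2.65]
```

View pics/crop5.png

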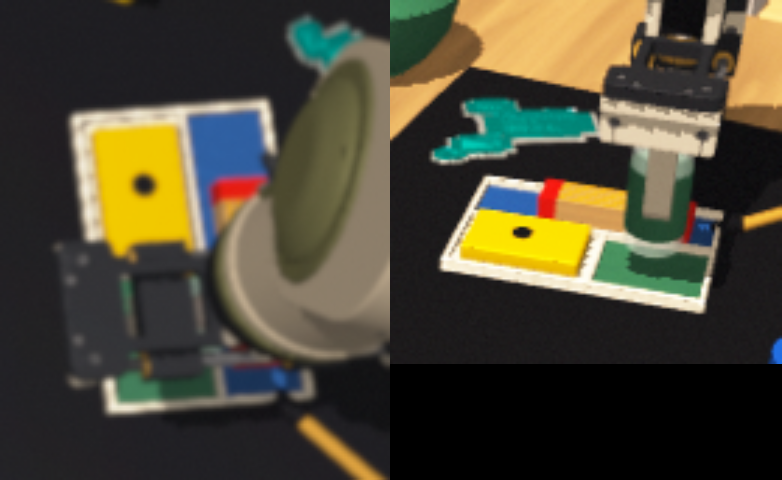

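The bottle hangs upright, its base at side crop (658,245), above the green bay. Lowering the last 26 mm slowly.

Call:
jog_arm(
  steps=[
    [0,0,0,0,0,0.8,1],
    [0,0,0,0,0,0.8,1],
    [0,0,0,0,0,0.5,1],
    [0,0,0,0,0,0.3,1],
    [0,0,0,0,0,0.1,1],
    [0,0,0,0,0,0,1],
    [0,0,0,0,0,0,1],
  ],
)

```text
clock: 20.38
tool_pos: [0.4757, -0.215, 0.0665]
orientation: [-0.072, 0.997, -0.0, 0.0]
ft_force: [-0.4, 0.3, -2.5]
opening: 0.0438
grip_force: 25.0
```

Call:
jog_arm(
  steps=[
    [0,0,0,0,0,0.05,1],
    [0,0,0,0,0,0.05,1],
    [0,0,0,0,0,0.02,1],
    [0,0,0,0,0,0,1],
    [0,0,0,0,0,0,1],
  ],
)

```text
clock: 21.0
tool_pos: [0.4756, -0.215, 0.0653]
orientation: [-0.072, 0.997, -0.0, 0.0]
ft_force: [-1.1, 0.4, 1.9]
opening: 0.0436
grip_force: 25.0
```

Contact felt at the expected height. Releasing.

Call:
jog_arm(
  steps=[
    [0,0,0,0,0,0,0.0],
    [0,0,0,0,0,0,-0.1],
    [0,0,0,0,0,0,-0.3],
    [0,0,0,0,0,0,-0.6],
    [0,0,0,0,0,0,-1],
    [0,0,0,0,0,0,-1],
    [0,0,0,0,0,0,-1],
    [0,0,0,0,0,-1,-1],
    [0,0,0,0,0,-2,-1],
    [0,0,0,0,0,-3,-1],
  ],
)

```text
clock: 22.25
tool_pos: [0.4752, -0.2148, 0.1258]
orientation: [-0.072, 0.997, 0.0, -0.001]
ft_force: [1.0, 0.3, -0.3]
opening: 0.0929
grip_force: 0.0
```

Call:
jog_arm(
  steps=[
    [0,0,0,0,0,-4,-1],
    [0,0,0,0,0,-4,-1],
    [0,0,0,0,0,-3,-1],
    [0,0,0,0,4,0,-1],
    [0,0,0,0,5,0,-1],
    [0,0,0,0,5,0,-1],
    [0,0,0,0,5,0,-1],
    [0,0,0,0,5,0,-1],
    [0,0,0,0,4,0,-1],
    [0,0,0,0,0,0,-1],
  ],
)

```text
clock: 23.5
tool_pos: [0.435, 0.0649, 0.2359]
orientation: [-0.074, 0.997, 0.0, 0.0]
ft_force: [0.1, -0.7, 0.3]
opening: 0.093
grip_force: 0.0
```

```bash
python3 -c "
from h import *
T=grab('top','t6.png');S=grab('side','s6.png')
a=cv2.resize(T[140:300,350:480],None,fx=3,fy=3);b=cv2.resize(S[60:190,245:385],None,fx=2.8,fy=2.8)
c=np.zeros((480,a.shape[1]+b.shape[1],3),np.uint8);c[:a.shape[0],:a.shape[1]]=a;c[:b.shape[0],a.shape[1]:]=b
cv2.imwrite('pics/crop6.png',c)
"
```

```text
(no output)
```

View pics/crop6.png

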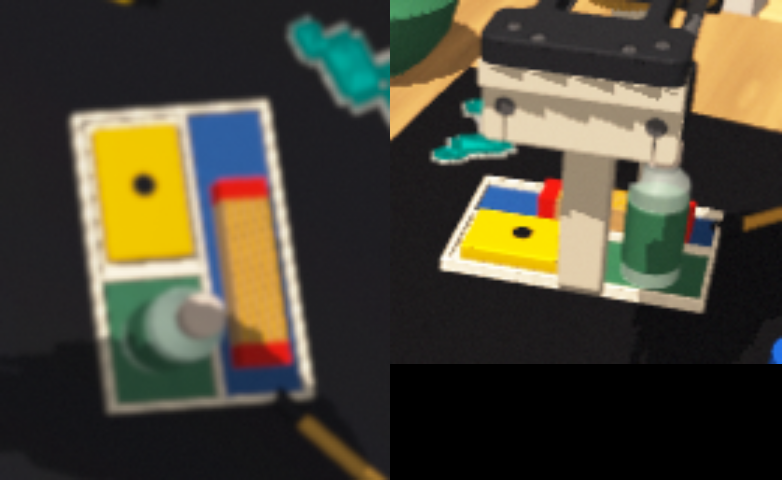

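The bottle stands upright in the green bay, the rule lies flat in the blue bay, and the gripper is clear. Handing in.

```bash
python3 -c "
from h import *
print(ticket.close_job())"
```

```text
the job is handed in; nothing more can be done
None
```

I laid the rule flat in the blue-floored bay and let go of it, then stood the green-label bottle upright in the green-floored bay; the job was handed in at about 24 s and returned no verdict.

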